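# Shut the starter box cover and lock its quarter-turn cam

## Task

The grey motor-starter box on the bench has been left with its hinged cover ajar: push the cover down until it is fully shut, without raising it any further. Then set a fingertip in the slot of the round cam fastener on the cover and turn it clockwise (seen from above) to its stop, so that the slot runs front to back and the cover is locked. Use the fingertips only, grasp and lift nothing, leave the other things on the bench where they are, and finish with the hand clear of everything.

Things in the scene. Friction and masses are not known exactly. Their poses are not given: they have to be found in the camera images.
- starter_box: low grey sheet-steel box, fixed to the bench, 200 mm deep (x, front to back) x 240 mm wide (y) x 80 mm tall. Origin under its centre, on the bench; z up, -x is its front (the cam's side, towards the robot), +x its back, +y its left. The cover's hinge line runs along y at x +100, z 83 mm. It may stand turned by up to 0.45 rad.
- cover (a joint): Angle of the hinged cover, rad: 0 = shut, flat on the box; grows as its front edge rises; starts at 0.3 to 0.6. Stiff hinge: it stays where left, and a push of about 10 N down near the front moves it. The cover is a plate 206 x 246 mm, 6 mm thick, reaching 204 mm forward of the hinge line; its top lies 86 mm above the bench when shut.
- press_point (a point): point on the top face of the cover, on its flat left part, clear of the cam: 120 mm from the hinge line and 88 mm to the left (+y) of the middle. Moves with the cover; its x and y axes lie in the cover, z is normal to it. With the cover shut it lies at x -20, y +88, z 86 mm in the box's frame.
- slot (a point): Centre of the cam's finger slot, level with the cam's top, 16 mm above the cover's top (shut: x -40, y 0, z 102 mm in the box's frame). The cam is a bare-metal disc 81 mm across, flush in a fixed dark collar of 84 mm inner, 100 mm outer diameter. The slot, 30 mm wide and 14 mm deep, crosses the whole disc along this point's y axis; it turns with the cam. z points out of the cover.
- cam (a joint): Angle of the cam, rad, growing clockwise seen from above: 0 = open, slot along the box's y (left to right); 1.571 = stop, locked, slot along the box's x (front to back). Starts at 0 to 0.35. Friction only (0.12 N m: 7 N at 18 mm from its centre); stays where left. Turn it only once the cover is shut: its tongue then passes under a keeper in the box and holds the cover down; turned earlier, the tongue fouls the keeper.
- jar_nails: glass jar of nails with a lid, 62 mm across, 82 mm tall, standing to the right of the box; origin under its centre
- masking_tape: roll of tape lying flat, 96 mm across, 25 mm tall, on the left part of the bench; origin under its centre
- tape_measure: pocket tape measure, 39 x 86 x 60 mm, close to the left side of the box; origin under its centre
- chuck_key: T-shaped steel drill chuck key lying flat, 60 x 70 x 18 mm, in front of the box; origin under its centre
- mug: white mug, 83 mm across, 86 mm tall, on the bench to the left of the vice; origin under its centre

How it is judged:
By the outcome, as a careful person would: the job done as asked, in the order asked, and still so for the second after the job is handed in, with the robot touching nothing.
It also fails if it takes over 51 s, if anything falls off the work surface, if the arm or the gripper's body presses on something with over 40 N, if the wrist force passes 120 N, or if a joint passes its speed limit or range.

## Robot

A 6-joint arm with a two-finger parallel gripper is mounted at the origin on a cart in front of the work surface, level with it; the furniture and walls round the work are solid. World frame = base frame: x ahead of the robot, y to its left, z up, the work surface at z = 0. Lengths are in m, angles in degrees, forces in N, time in s.
With the tool pointing down it reaches from about 0.3 to 0.775 m from the base axis. Payload 14.6 kg.
Tool frame: the origin (TCP) lies midway between the tips of the shut fingers; the grasp point (between the pads) lies 19 mm behind it; z points along the fingers, y is the line along which they close (so a half turn about z gives the same grasp; the last joint's range is limited). The gripper opens to 85 mm and grips with 20 to 120 N. Pads are 22 mm wide; open, the fingers measure 114 mm over their backs; the gripper's body (76 mm by 85 mm) begins 54 mm behind the grasp point. The pads swing forward as they close: fully open they stand 13 mm farther back than shut.
Start: joints at [72.273, 17.183, 87.147, -0, 75.671, -3.816], TCP at [0.132, 0.534, 0.231] pointing down, gripper open.
Joint ranges: [-173.82, 173.82], [-45.26, 126.66], [13.44, 144.39], [-59.66, 239.66], [0, 175.72], [-146.38, 146.38]. Speed limits (degrees/s): [127.2, 127.2, 147.25, 180, 180, 180].

## Interface

Orientations are given as [roll, pitch, yaw] about the fixed x, y, z axes, in that order (R = Rz(yaw) Ry(pitch) Rx(roll)).
In Python, from rig import bot, capture, camera_params gives the robot as it stands.
- The arm moves only by the tool step_arm, never from a script. Its argument "plan" is a list of rows, each a list of 3 entries, a list of its own where there are three numbers: the finger opening in cm, from 0 to 8.54, then the shift along the tool's x, y, z in cm, then the turn about the tool's z in degrees. In form: [[gripper, [dx, dy, dz], twist], ...]. A call has 1 to 20 rows; each row shifts and turns the commanded pose from where the row before left it, along the tool's axes as they then stand; what a row does not reach is not made up. A row lasts 1/10 s, in which the tool goes at most 50 mm and 8.59 degrees, less where a joint would pass 70% of its speed; a pose out of reach is approached as far as the arm can. A call is refused whole if a number of a shift passes 5 or a number of a turn 8.59, either way. A call with a gripper value outside its range is refused whole. The fingers move at their own pace and stop on an object; "grip_force" is the grip in N (left out, the last holds). Time passes only in rows, so rows that do not move let the fingers close. It gives the time, the measured TCP pose, the force, the opening and the grip force at its end, in the units of the state.
- bot.get_state(): the state, without advancing time (a new reading comes with each control period).
- capture(name): name is "side" or "top"; returns the picture (420x560x3 uint8, red, green, blue); there is no depth.
- camera_params(name): a dict with "camera_matrix" (3x3 intrinsics, pixels), "eye" and "rotation" of the camera in the world. Camera axes: x right, y up, looking along -z (the intrinsics and any distortion apply to the point x, -y, -z); pixel columns grow to the right and rows downward; lengths in m; the calibration is good to about 2 mm. A picture is of the moment at which its call begins. camera_params takes no time and is no camera call.
- bot.sign_off(): hands the job in; it is judged then, once.
The state is a dict: "time_s": time; "qpos": joint angles; "joint_velocities": joint speeds; "effort": joint torques, N m; "tcp_pos": TCP position; "ee_rot": TCP orientation; "wrist_force": force on the tool from outside, world axes, zero at the start; "ft_torque": the same for the moment, N m; "width": opening from 0.0 (shut) to 1.0 (fully open); "grasp_force": force on a finger pad.
Only numpy, scipy, OpenCV 4.12 (cv2) and the standard library are available. Lean on these libraries where they do the work, as an engineer would, in place of code of your own. Each camera call takes 0.05 s, during which the arm holds its last target. There are 200 camera calls.

## Working session

There is one attempt and no reset: what is moved stays moved. The work goes in short steps, Python scripts to look and compute and a tool call to move; the robot and the scene stay as the last step left them, time stands still between calls to the robot, and variables do not carry over. Pictures are saved under pics/ and viewed, at most 10 in all, crops included, and the job is handed in when it is done.

Besides the shell and the picture viewer there is one more tool, called after "Emit:" in YAML: its name, and indented under it one key for each argument. step_arm: Moves the arm, as the interface text tells. Its arguments: {"type":"object","properties":{"plan":{"type":"array"},"grip_force":{"type":"number"}},"required":["plan"]}

```bash
mkdir -p pics
python3 - <<'E'
from rig import bot,capture,camera_params
import cv2,numpy as np
for n in("side","top"):
    cv2.imwrite(f"pics/{n}0.png",cv2.cvtColor(capture(n),cv2.COLOR_RGB2BGR)); p=camera_params(n)
    print(n,{k:np.round(v,4).tolist() if not isinstance(v,str) else v for k,v in p.items()})
print(bot.get_state())
E
```

```text
side {'camera_matrix': [[457.0859, 0.0, 287.2391], [0.0, 457.0859, 206.7829], [0.0, 0.0, 1.0]], 'eye': [0.3619, -1.143, 0.8229], 'rotation': [56.4394, 1.1442, -10.3852]}
top {'camera_matrix': [[427.7165, 0.0, 273.6568], [0.0, 427.7165, 207.3297], [0.0, 0.0, 1.0]], 'eye': [0.423, -0.1012, 1.2538], 'rotation': [5.606, 0.5634, -88.3137]}
{'time_s': 0.1, 'qpos': array([ 7.22732244e+01,  1.72114342e+01,  8.71764756e+01,  2.64432590e-04,
        7.56689370e+01, -3.81569024e+00]), 'joint_velocities': array([-0.0420851 , -0.00799575, -0.14721132,  0.06226375, -0.00846014,
        0.07070538]), 'effort': array([ 1.40052784e-03, -5.44388759e+01, -3.62365651e+01, -8.08490222e-05,
        3.06535279e-03,  1.54779325e-06]), 'tcp_pos': array([0.13216703, 0.53367605, 0.2307897 ]), 'ee_rot': array([-1.79943296e+02, -4.03855808e-03,  1.66088847e+02]), 'wrist_force': array([-0.21821972, -0.23553959,  1.01497316]), 'ft_torque': array([0.04138973, 0.02457979, 0.00560486]), 'grasp_force': 0.0, 'width': 1.0024045338455703}
```

View pics/top0.png

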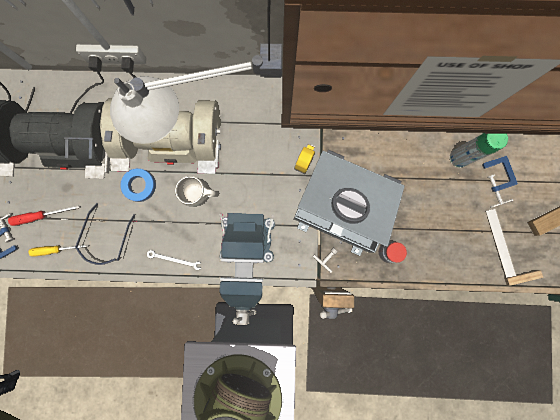

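View pics/side0.png

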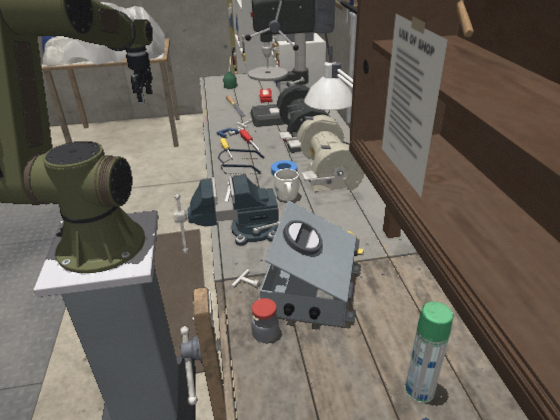

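The top view shows the box around (350,205), with its cover ajar and the cam at (350,204). The tape measure is at (305,158), the jar at (397,252) and the chuck key at (325,260). The side view shows the cover raised, with the cam at (303,236). I'll enlarge both for the fit.

Run:
```python
import cv2
for n,(x,y,w,h) in {"top":(280,135,140,140),"side":(225,195,150,145)}.items():
    c=cv2.imread(f"pics/{n}0.png")[y:y+h,x:x+w]; cv2.imwrite(f"pics/{n}0c.png",cv2.resize(c,None,fx=4,fy=4,interpolation=cv2.INTER_CUBIC))
```

```text
(no output)
```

View pics/top0c.png

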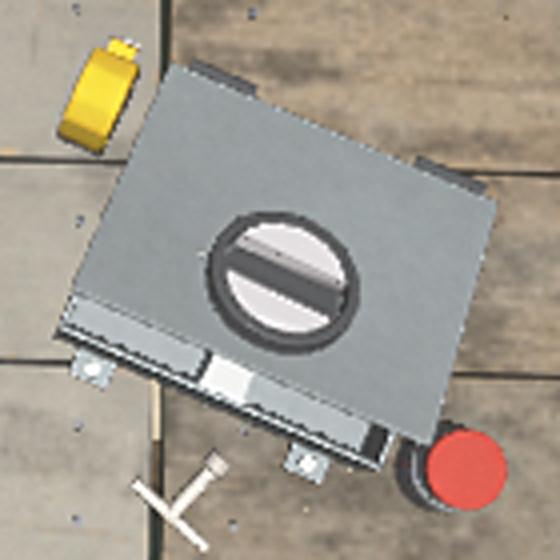

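View pics/side0c.png

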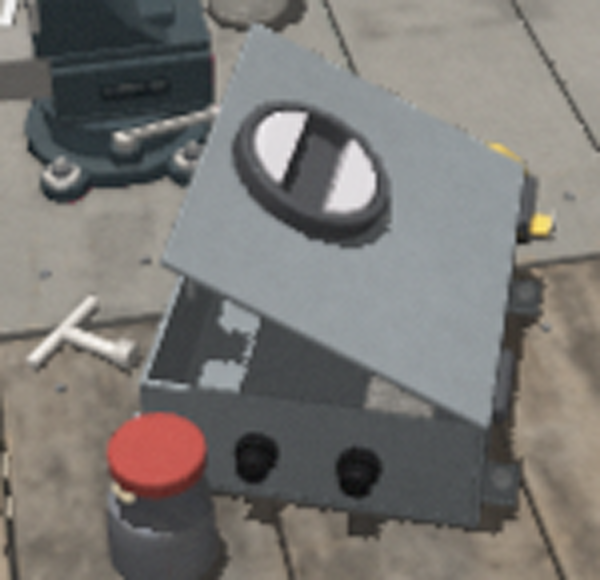

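Top crop, cover corners: (177,65), (497,203), (430,440), (73,293); cam centre (283,282); slot running from (230,258) to (340,303). Side crop, cover corners: front-left (255,27), front-right (163,265), back-right (488,425), back-left (525,170); cam at (315,163). Next I fit the pose.

```bash
cat > h.py <<'E'
import numpy as np
from rig import bot,capture,camera_params
from scipy.spatial.transform import Rotation as R
from scipy.optimize import least_squares
def proj(n,P):
    c=camera_params(n); q=(np.atleast_2d(P)-c["eye"])@R.from_euler("xyz",c["rotation"],degrees=True).as_matrix()
    u=(q*[1,-1,-1])@np.array(c["camera_matrix"]).T
    return u[:,:2]/u[:,2:]
def box(p,b):   # box frame (m) -> world
    return np.array([b[0],b[1],0])+R.from_euler("z",b[2]).apply(p)
def cover(p,b,th): # cover frame: from hinge line centre
    return box(R.from_euler("y",th).apply(p)+[.1,0,.083],b)
E
python3 - <<'E'
from h import *
T=lambda a:np.array(a)/4+[280,135]
S=lambda a:np.array(a)/4+[225,195]
C=np.array([[.002,.123,.003],[.002,-.123,.003],[-.204,-.123,.003],[-.204,.123,.003],[-.14,0,.019]])
t=T([(177,65),(497,203),(430,440),(73,293),(283,282)])
s=S([(525,170),(488,425),(163,265),(255,27),(315,163)])
B=np.array([[-.1,.12,.08],[-.1,-.12,.08]]); bt=T([(57,333),(380,468)]); bs=S([(142,385)])
def f(b):
    P=cover(C,b,b[3]); Q=box(B,b)
    return np.r_[(proj("top",P)-t).ravel(),(proj("side",P)-s).ravel(),(proj("top",Q)-bt).ravel(),(proj("side",Q[1:])-bs).ravel()]
r=least_squares(f,[.5,-.25,-.3,.4],loss="soft_l1"); b=r.x
print(b,np.degrees(b[2:]),"\n",np.round(r.fun.reshape(-1,2),1))
for cam in np.arange(0,.4,.05):
    d=np.array([np.sin(cam),np.cos(cam),0])*.04
    e=(proj("top",cover(np.array([C[4]+d,C[4]-d]),b,b[3]))-[280,135])*4
    e2=(proj("side",cover(np.array([C[4]+d,C[4]-d]),b,b[3]))-[225,195])*4
    print(round(cam,2),e.round().tolist(),e2.round().tolist())
c=cover(np.array([[-.12,.088,.003],[-.2,.088,.003],[-.14,0,.019]]),b,b[3]); print("press,front,slot now",c.round(3))
print("shut",cover(np.array([[-.12,.088,.003],[-.14,0,.019]]),b,0).round(3))
E
```

```text
[ 0.5609556  -0.29435073 -0.3839753   0.43911171] [-22.00016398  25.15924779] 
 [[-1.2 -1.7]
 [ 1.2 -1.1]
 [ 0.4  1.7]
 [-0.3 -0.6]
 [ 1.  -1.2]
 [-0.  -2.2]
 [ 0.5  0. ]
 [-1.6 -0. ]
 [-1.9 -0.7]
 [-0.7 -0.3]
 [ 0.7 -1.4]
 [ 0.9  0.1]
 [-1.1 -1. ]]
0.0 [[229.0, 252.0], [345.0, 302.0]] [[323.0, 123.0], [300.0, 203.0]]
0.05 [[230.0, 250.0], [344.0, 304.0]] [[326.0, 125.0], [297.0, 201.0]]
0.1 [[231.0, 248.0], [343.0, 307.0]] [[329.0, 126.0], [294.0, 200.0]]
0.15 [[233.0, 245.0], [341.0, 309.0]] [[332.0, 128.0], [291.0, 198.0]]
0.2 [[234.0, 243.0], [340.0, 311.0]] [[335.0, 130.0], [288.0, 196.0]]
0.25 [[236.0, 241.0], [339.0, 313.0]] [[337.0, 132.0], [285.0, 194.0]]
0.3 [[237.0, 239.0], [337.0, 315.0]] [[340.0, 133.0], [283.0, 192.0]]
0.35 [[239.0, 237.0], [335.0, 317.0]] [[343.0, 135.0], [280.0, 190.0]]
press,front,slot now [[ 0.587 -0.21   0.137]
 [ 0.52  -0.183  0.171]
 [ 0.544 -0.287  0.16 ]]
shut [[ 0.575 -0.205  0.086]
 [ 0.524 -0.279  0.102]]
```

Emit:
step_arm:
  plan:
    - [0,[0,0,0],8.09]
    - [0,[-3.91,-2.88,0],0]
    - [0,[-3.91,-2.88,0],0]
    - [0,[-3.91,-2.88,0],0]
    - [0,[-3.91,-2.88,0],0]
    - [0,[-3.91,-2.88,0],0]
    - [0,[-3.91,-2.88,0],0]
    - [0,[-3.91,-2.88,0],0]
    - [0,[-3.91,-2.88,0],0]
    - [0,[-3.91,-2.88,0],0]
    - [0,[-3.91,-2.88,0],0]
    - [0,[-3.91,-2.88,0],0]
    - [0,[-3.91,-2.88,0],0]
    - [0,[-3.91,-2.88,0],0]
    - [0,[-3.91,-2.88,0],0]
    - [0,[-3.91,-2.88,0],0]
    - [0,[-3.91,-2.88,0],0]
    - [0,[-3.91,-2.88,0],0]
    - [0,[-3.91,-2.88,0],0]
    - [0,[0,0,0],0]

```text
time_s: 2.1
tcp_pos: [0.5914, -0.2147, 0.2289]
ee_rot: [-180.0, -0.1, 157.8]
wrist_force: [-1.3, 1.5, -1.1]
width: 0.002
grasp_force: 0.0
```

Emit:
step_arm:
  plan:
    - [0,[0,0,2.0],0]
    - [0,[0,0,2.0],0]
    - [0,[0,0,2.0],0]
    - [0,[0,0,1.5],0]
    - [0,[0.13,0,0.5],0]
    - [0,[0.13,0,0.5],0]
    - [0,[0.13,0,0.5],0]

```text
time_s: 2.8
tcp_pos: [0.5872, -0.209, 0.142]
ee_rot: [-180.0, 0.1, 158.0]
wrist_force: [-0.2, 0.4, 3.1]
width: 0.002
grasp_force: 1.2
```

Emit:
step_arm:
  plan:
    - [0,[0.13,0,0.5],0]
    - [0,[0.13,0,0.5],0]
    - [0,[0.13,0,0.5],0]
    - [0,[0.13,0,0.5],0]
    - [0,[0.13,0,0.5],0]
    - [0,[0.13,0,0.5],0]
    - [0,[0.13,0,0.5],0]

```text
time_s: 3.5
tcp_pos: [0.5785, -0.2056, 0.1059]
ee_rot: [180.0, 0.0, 158.0]
wrist_force: [0.6, -0.3, 1.3]
width: -0.002
grasp_force: 0.9
```

```bash
cat > see.py <<'E'
import sys,cv2
from rig import capture
n,f,x,y,w,h=sys.argv[1:3]+[int(a) for a in sys.argv[3:]]
c=cv2.cvtColor(capture(n),cv2.COLOR_RGB2BGR)[y:y+h,x:x+w]; cv2.imwrite(f"pics/{f}.png",cv2.resize(c,None,fx=4,fy=4,interpolation=cv2.INTER_CUBIC))
E
python3 see.py side s1 225 175 150 150
```

```text
(no output)
```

View pics/s1.png

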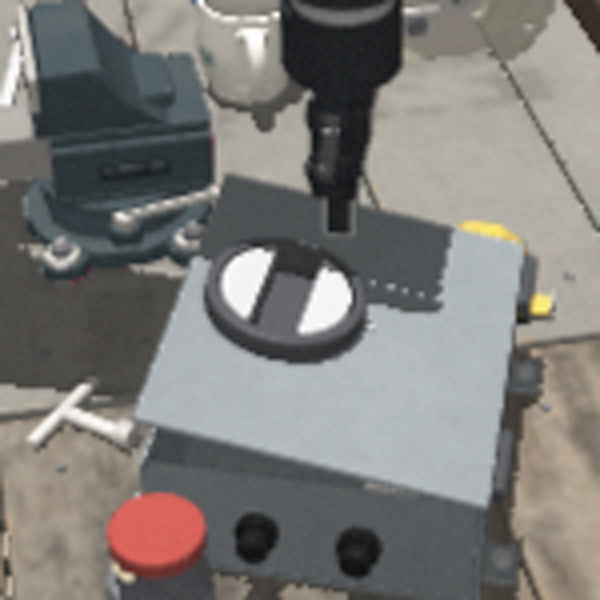

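The cover is closing: its front-right corner is now at (138,420), about 9° open, with the tip on the left part. I'll keep pushing.

Emit:
step_arm:
  plan:
    - [0,[0.1,0,0.4],0]
    - [0,[0.05,0,0.4],0]
    - [0,[0.05,0,0.4],0]
    - [0,[0,0,0.4],0]
    - [0,[0,0,0.3],0]
    - [0,[0,0,0.2],0]

```text
time_s: 4.15
tcp_pos: [0.5766, -0.2048, 0.0859]
ee_rot: [-180.0, -0.0, 158.0]
wrist_force: [-12.4, 4.7, 25.3]
width: 0.001
grasp_force: 13.0
```

Emit:
step_arm:
  plan:
    - [0,[0,0,0.1],0]
    - [0,[0,0,0.1],0]
    - [0,[0,0,0],0]

```text
time_s: 4.45
tcp_pos: [0.5766, -0.2048, 0.0858]
ee_rot: [-180.0, 0.0, 158.0]
wrist_force: [-16.6, 6.1, 29.1]
width: 0.003
grasp_force: 14.7
```

Emit:
step_arm:
  plan:
    - [0,[0,0,-0.5],0]
    - [0,[0,0,-2],0]
    - [3,[0,1,-4],0]
    - [3,[0,4,-4],0]
    - [3,[0,4,0],0]
    - [3,[0,3,0],0]
    - [3,[0,0,0],0]

```text
time_s: 5.15
tcp_pos: [0.6208, -0.0947, 0.1834]
ee_rot: [180.0, 0.0, 158.2]
wrist_force: [0.1, -0.2, 0.3]
width: 0.35
grasp_force: 0.0
```

```bash
python3 see.py top t2 280 135 140 140; python3 see.py side s2 225 195 150 145
python3 - <<'E'
import cv2,numpy as np
a=np.zeros((580,1160,3),np.uint8); t=cv2.imread("pics/t2.png"); s=cv2.imread("pics/s2.png")
a[:560,:560]=t; a[:,560:]=s; cv2.imwrite("pics/both2.png",a[:, :])
b=np.zeros((400,800,3),np.uint8); b[:,:400]=t[80:480,80:480]; b[:,400:]=s[80:480,60:460]; cv2.imwrite("pics/b2.png",b)
E
```

```text
(no output)
```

View pics/b2.png

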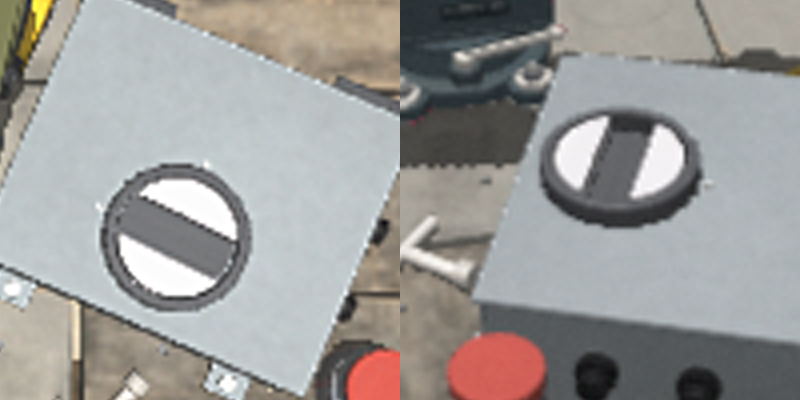

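The cover lies flat and shut. The cam disc centre is at about (177,237) in the left panel and (621,160) in the right one. The slot runs from (125,213) to (229,260), still near its open position. I'll triangulate the centre.

Run:
```python
from h import *
t=np.array([257,317])/4+[280,135]; s=np.array([281,240])/4+[225,195]
for ns in (["top"],["side"],["top","side"]):
    f=lambda p:np.concatenate([(proj(n,[p[0],p[1],.102])-(t if n=="top" else s))[0] for n in ns])
    r=least_squares(f,[.52,-.28]); print(ns,r.x.round(4),r.fun.round(2))
c=np.array([*r.x,.102])
for yaw in range(-34,-12,3):
    y=np.radians(yaw); d=.035*np.array([-np.sin(y),np.cos(y),0]); e=(proj("top",[c+d,c-d])-[280,135])*4-80; v=e[1]-e[0]
    print(yaw,e.round().tolist(),np.degrees(np.arctan2(v[1],v[0])).round(1))
st=bot.get_state(); p=st["tcp_pos"]; a=np.radians(st["ee_rot"][2]); D=c-p
print(p,st["ee_rot"],"tool dx,dy cm",100*(D[0]*np.cos(a)+D[1]*np.sin(a)),100*(D[0]*np.sin(a)-D[1]*np.cos(a)))
```

```text
['top'] [ 0.5224 -0.2774] [0. 0.]
['side'] [ 0.5242 -0.2865] [0. 0.]
['top', 'side'] [ 0.5238 -0.2806] [ 1.16 -0.48 -0.66 -1.49]
-34 [[139.0, 205.0], [224.0, 265.0]] 35.2
-31 [[138.0, 207.0], [226.0, 263.0]] 32.3
-28 [[136.0, 210.0], [227.0, 261.0]] 29.3
-25 [[135.0, 212.0], [229.0, 258.0]] 26.3
-22 [[134.0, 214.0], [230.0, 256.0]] 23.4
-19 [[133.0, 217.0], [231.0, 253.0]] 20.4
-16 [[132.0, 219.0], [231.0, 251.0]] 17.5
-13 [[131.0, 222.0], [232.0, 248.0]] 14.5
[ 0.61982969 -0.09761929  0.1832004 ] [-1.79985409e+02 -3.15148249e-02  1.58062000e+02] tool dx,dy cm 2.0755993215845217 -20.557429915168274
```

Emit:
step_arm:
  plan:
    - [3,[0.41,-4.11,0],0]
    - [3,[0.41,-4.11,0],0]
    - [3,[0.41,-4.11,0],0]
    - [3,[0.41,-4.11,0],0]
    - [3,[0.41,-4.11,0],0]
    - [3,[0,0,1.5],0]
    - [3,[0,0,1.5],0]
    - [3,[0,0,1.5],0]
    - [3,[0,0,0.5],0]
    - [3,[0,0,0],0]

```text
time_s: 6.25
tcp_pos: [0.5238, -0.2801, 0.1326]
ee_rot: [180.0, -0.1, 158.0]
wrist_force: [-0.4, -0.2, 0.6]
width: 0.354
grasp_force: 0.0
```

Emit:
step_arm:
  plan:
    - [3,[0,0,1],0]
    - [3,[0,0,1],0]
    - [3,[0,0,0.7],0]
    - [3,[0,0,0.4],0]
    - [3,[0,0,0.3],0]
    - [3,[0,0,0.3],0]
    - [3,[0,0,0.2],0]
    - [3,[0,0,0],0]

```text
time_s: 7.05
tcp_pos: [0.5239, -0.2807, 0.0945]
ee_rot: [180.0, -0.0, 158.0]
wrist_force: [-0.5, -1.0, -0.6]
width: 0.351
grasp_force: 0.0
```

Emit:
step_arm:
  plan:
    - [3,[0,0,0.2],0]
    - [3,[0,0,0.2],0]
    - [3,[0,0,0.1],0]
    - [3,[0,0,0],0]

```text
time_s: 7.45
tcp_pos: [0.5238, -0.2807, 0.0895]
ee_rot: [180.0, -0.0, 158.0]
wrist_force: [0.9, 0.2, -0.3]
width: 0.353
grasp_force: 0.0
```

Emit:
step_arm:
  plan:
    - [3,[0,0,0.15],0]
    - [3,[0,0,0],3]
    - [3,[0,0,0],5]
    - [3,[0,0,0],5]
    - [3,[0,0,0],5]
    - [3,[0,0,0],5]
    - [3,[0,0,0],5]
    - [3,[0,0,0],5]
    - [3,[0,0,0],0]

```text
time_s: 8.35
tcp_pos: [0.5229, -0.2801, 0.0879]
ee_rot: [-179.9, -0.2, 124.8]
wrist_force: [-8.9, 3.6, 5.7]
width: 0.35
grasp_force: 4.8
```

```bash
python3 -c "
from rig import bot;s=bot.get_state();print(s['ft_torque'],s['wrist_force'],s['tcp_pos'])";python3 see.py top t3 290 150 120 120; python3 see.py side s3 225 195 150 145
```

```text
[0.70258288 1.47332068 0.12940218] [-8.90652236  3.62513015  5.65584528] [ 0.52287626 -0.28007781  0.08793793]
```

View pics/s3.png

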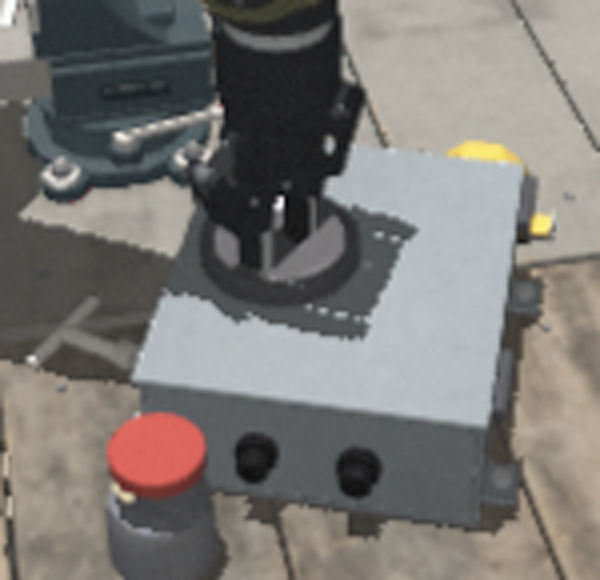

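Both fingers sit in the slot and the disc has turned with them; the 0.13 N m matches the cam's friction. I'll keep turning.

Emit:
step_arm:
  plan:
    - [3,[0,0,0],5]
    - [3,[0,0,0],5]
    - [3,[0,0,0],5]
    - [3,[0,0,0],5]
    - [3,[0,0,0],5]
    - [3,[0,0,0],5]
    - [3,[0,0,0],5]
    - [3,[0,0,0],5]
    - [3,[0,0,0],5]
    - [3,[0,0,0],5]
    - [3,[0,0,0],5]
    - [3,[0,0,0],0]

```text
time_s: 9.65
tcp_pos: [0.5228, -0.2779, 0.0876]
ee_rot: [-179.7, -0.2, 69.9]
wrist_force: [-10.6, 20.9, 10.3]
width: 0.354
grasp_force: 11.1
```

```bash
python3 -c "
from rig import bot;s=bot.get_state();print(s['ft_torque'],s['ee_rot'])"
```

```text
[3.40728515 1.69617642 0.09586414] [-179.66294107   -0.20091677   69.88393847]
```

Emit:
step_arm:
  plan:
    - [3,[0.15,-0.15,-0.05],0]
    - [3,[0.1,-0.1,0],3]
    - [3,[0,0,0],4]
    - [3,[0,0,0],4]
    - [3,[0,0,0],3]
    - [3,[0,0,0],0]

```text
time_s: 10.25
tcp_pos: [0.5224, -0.2766, 0.0882]
ee_rot: [-179.9, -0.1, 55.9]
wrist_force: [1.2, 5.0, -1.3]
width: 0.351
grasp_force: 2.6
```

```bash
python3 -c "
from rig import bot;s=bot.get_state();print(s['ft_torque'],s['wrist_force'],s['ee_rot'])"
```

```text
[ 0.93917579 -0.17169509  0.05282604] [ 1.20496479  4.97968018 -1.33110159] [-1.79928018e+02 -5.30022927e-02  5.59144289e+01]
```

Not at the stop yet, so I keep turning until the torque rises.

Emit:
step_arm:
  plan:
    - [3,[0,0,0],3]
    - [3,[0,0,0],3]
    - [3,[0,0,0],0]

```text
time_s: 10.55
tcp_pos: [0.5225, -0.2764, 0.0883]
ee_rot: [-179.9, 0.0, 50.2]
wrist_force: [1.0, 5.3, -1.5]
width: 0.356
grasp_force: 65.4
```

```bash
python3 -c "
from rig import bot;s=bot.get_state();print(s['ft_torque'],s['wrist_force'],s['ee_rot'])"
```

```text
[ 1.04302041 -0.17926795  3.67658783] [ 1.00345774  5.26513137 -1.46446474] [-1.79932845e+02  3.54081748e-02  5.02348834e+01]
```

The torque jumped to 3.7 N m, so the cam is at its stop. I'll undo the slack and lift out.

Emit:
step_arm:
  plan:
    - [3,[0,0,0],-6]
    - [3,[0,0,0],-6]
    - [3,[0,0,0],-3]
    - [3,[0,0,0],0]
    - [3,[0,0,-0.5],0]
    - [3,[0,0,-1],0]
    - [3,[0,0,-2],0]
    - [3,[0,0,-4],0]
    - [3,[0,0,-4],0]
    - [3,[-4,0,0],0]
    - [3,[-4,-4,0],0]
    - [3,[0,-4.5,0],0]
    - [3,[0,-4.5,0],0]
    - [3,[0,-4.5,0],0]
    - [3,[0,0,0],0]

```text
time_s: 12.05
tcp_pos: [0.3329, -0.272, 0.2043]
ee_rot: [-180.0, 0.0, 64.9]
wrist_force: [0.6, 0.2, 0.2]
width: 0.348
grasp_force: 0.0
```

```bash
python3 see.py top t4 280 135 140 140;python3 see.py side s4 225 195 150 145
python3 - <<'E'
import cv2,numpy as np
t=cv2.imread("pics/t4.png"); s=cv2.imread("pics/s4.png")
b=np.zeros((500,800,3),np.uint8); b[:,:400]=t[60:560,80:480]; b[:,400:]=s[60:560,60:460]; cv2.imwrite("pics/b4.png",b)
E
```

```text
(no output)
```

View pics/b4.png

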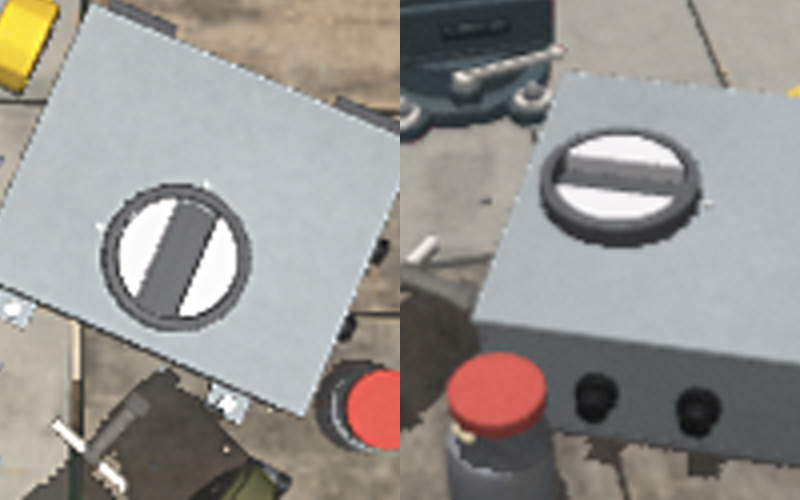

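The slot now runs front to back and the cover is shut. I'll check its angle against the box precisely before handing in.

Run:
```python
import cv2,numpy as np
from h import *
for f in("t2","t4"):
    g=cv2.imread(f"pics/{f}.png",0); m=np.zeros_like(g); cv2.circle(m,(257,317),62,255,-1)
    w=((g>200)&(m>0)).astype(np.uint8)
    n,l,st,c=cv2.connectedComponentsWithStats(w); i=np.argsort(-st[1:,4])[:2]+1
    d=c[i[1]]-c[i[0]]; print(f,st[i,4],c[i].round(1).tolist(),"slot normal deg",np.degrees(np.arctan2(d[1],d[0])).round(1)%180)
def a(v,y=-22):
    y=np.radians(y);u=R.from_euler("z",y).apply(np.array(v)*.03);c=np.array([.5235,-.28,.102]);e=proj("top",[c-u,c+u]);d=e[1]-e[0];return np.degrees(np.arctan2(d[1],d[0]))%180
print("expect normal: open",a([1,0,0]),"locked",a([0,1,0]))
```

```text
t2 [2766 2685] [[241.2, 350.5], [273.9, 283.1]] slot normal deg 115.8
t4 [2682 2658] [[292.3, 332.1], [222.5, 301.7]] slot normal deg 23.599999999999994
expect normal: open 112.9907448221006 locked 23.395304881693647
```

The slot normal measures 23.6° against 23.4° expected, so it is locked at the stop. The hand is clear.

```bash
python3 -c "
from rig import bot;print(bot.sign_off())"
```

```text
the job is handed in; nothing more can be done
None
```

The cover is fully shut and the cam is turned clockwise to its stop, with the slot running front to back; the hand is clear, and I handed the job in at about 12 s.

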